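Latch the red candle box

TASK

Closing time at the candle stall: fasten the stock box with the red lid. Swing the brass loop of its toggle latch back over the keeper hook on the red lid, then press the lever fully down so that it snaps home and pulls the lid tight. Leave the latch of the yellow box as it is and do not knock over the red candle standing in front.

Things in the scene. Friction and masses are not known exactly. Their poses are not given: they have to be found in the camera images.
- red_loop (a point): Centre of the crossbar (level, 8 mm thick, 54 mm long) of the red box's brass latch loop, whose 86 mm arms hinge on the lever. At first it leans about 15 deg from upright towards the lever's end, against a stop, 30 mm higher than that end, 95 mm before and 55 mm above the keeper. Swings freely: pushed 40 mm or more towards the keeper it falls back by itself, to lie behind the hook.
- red_keeper (a point): Seat of the closed loop's bar in the steel hook (34 mm wide, lip 10 mm high) on the red lid's front. Axes: x level, from latch to box back, the way the loop swings; y along box width; z up (within 3 deg). Fixed box 250 deep, 170 wide, 149 mm high, grey, red lid; front slopes 42 deg, latch in its middle.
- red_paddle (a point): Press point: centre of the top face of the black paddle (34 x 34 mm) of the red box's lever, 70 mm from the pivot, 17 mm from the lever's end. Open, the lever slants up and away from the box at about 50 deg; closed, down at 44 deg along the front. A straight push down through the starting point, about 100 mm, carries it all the way.
- red_lever (a joint): Red box's lever angle, rad: 0 fully down against its stop (closed), about 1.6 up (open) at the start. Stays where left. With the loop hooked it takes 1 to 6 N on the paddle, passes dead centre near 0.3 and snaps down.
- red_lid (a joint): Red lid's angle about its rear hinge, rad: 0 shut tight; about 0.035 at the start, held some 6 mm ajar in front by its springy seal. Only the closed latch keeps it tight.
- yellow_loop (a point): Crossbar centre of the same latch, also open, on the other box, which is alike but has a yellow lid.
- candle: Loose upright pillar candle, red with a brown paper wrap, 64 mm across, 85 mm high, in front of and between the boxes; origin at the centre of its underside, z up.

How it is judged:
On the way:
1. the loop's bar lies behind the hook of the red lid's keeper (x of red_loop in the frame of red_keeper above -0.012 m and distance between red_loop and red_keeper below 0.03 m), for 0.1 s.
At the end, for the whole second after the job is handed in: The red box's lever is down within 0.12 rad of its stop, its loop's bar sits within 12 mm of the keeper's seat, and the red lid is pulled within 0.010 rad of shut tight and stays so (value of joint red_lever below 0.12 rad and value of joint red_lid below 0.01 rad and distance between red_loop and red_keeper below 0.012 m); the robot touches nothing.
It fails at once if the yellow box's latch loop is moved by more than 20 mm (distance of yellow_loop from where it was at the start of the episode above 0.02 m).
It fails at once if the red candle is tipped by more than 0.5 rad (angle between candle's own z axis and vertical above 0.5 rad).
It also fails if it takes over 40 s, if anything falls off the work surface, if the arm or the gripper's body presses on something with over 40 N, if the wrist force passes 120 N, or if a joint passes its speed limit or range.

ROBOT

A 6-joint arm with a two-finger parallel gripper is mounted at the origin on the work surface. World frame = base frame: x ahead of the robot, y to its left, z up, the work surface at z = 0. Lengths are in m, angles in rad, forces in N, time in s.
With the tool pointing down it reaches from about 0.425 to 0.95 m from the base axis. Payload 3.5 kg.
Tool frame: the origin (TCP) lies between the finger pads; the fingertips stand 25 mm ahead of it and the grasp point (between the pads) lies 6 mm ahead of it (r.tip_extent is the distance from the TCP to the fingertips, in m); z points along the fingers, y is the line along which they close (so a half turn about z gives the same grasp; the last joint's range is limited). The gripper opens to 85 mm and grips with 20 to 120 N. Pads are 22 mm wide; open, the fingers measure 114 mm over their backs; the gripper's body (76 mm by 85 mm) begins 54 mm behind the grasp point. The pads swing forward as they close: fully open they stand 13 mm farther back than shut.
Start: joints at [1.053, 0.286, 1.577, -0, 1.279, -0.15], TCP at [0.243, 0.63, 0.256] pointing down, gripper open.
Joint ranges: [-2.77, 2.77], [-0.9, 2.22], [0.21, 2.48], [-1.53, 4.67], [0.24, 2.81], [-2.84, 2.84]. Speed limits (rad/s): [2.79, 2.79, 3.14, 3.14, 3.14, 3.14].

INTERFACE

Orientations are given as a unit quaternion [x, y, z, w].
In Python, from plant import r gives the robot as it stands. The module is installed in compiled form; this text tells all that it offers.
- The arm moves only by the tool servo_tool, never from a script. Its argument "deltas" is a list of rows, each an object of numbers: "tx", "ty", "tz": the shift along the world's x, y, z normalised to -1 to 1, where 1 is 0.03 m; "rx", "ry", "rz": the turn, a rotation vector about the world's x, y, z normalised to -1 to 1, where 1 is 0.15 rad; "grip": the opening, from -1 (shut) to 1 (fully open). In form: [{"tx": .., "ty": .., "tz": .., "rx": .., "ry": .., "rz": .., "grip": ..}, ...]. A call has 1 to 8 rows; each row shifts and turns the commanded pose from where the row before left it; what a row does not reach is not made up. A row lasts 1/10 s, in which the tool goes at most 50 mm and 8.59 degrees, less where a joint would pass 70% of its speed; a pose out of reach is approached as far as the arm can. A call with a number of a shift or a turn outside -1 to 1 is refused whole. A call with a gripper value outside its range is refused whole. The fingers move at their own pace and stop on an object; "newtons" is the grip in N (left out, the last holds). Time passes only in rows, so rows that do not move let the fingers close. It gives the time, the measured TCP pose, the force, the opening and the grip force at its end, in the units of the state.
- r.observe(): the state, without advancing time (a new reading comes with each control period).
- r.grab_frame(name): name is "scene" or "top" or "wrist"; returns a dict with "frame" (420x560x3 uint8, red, green, blue), "z_map" (420x560 float32, m along the optical axis (not along the pixel's ray), 0 where there is no reading), "fx", "fy", "cx", "cy" (pixels), "view" (4x4, takes a point from world to camera coordinates); the wrist camera has in their place "hand_eye" (4x4, takes a point from camera to tool coordinates, whose origin is the TCP and whose axes are the flange's). Camera axes: x right, y down, z forward; pixel columns grow to the right and rows downward; lengths in m; the calibration is good to about 2 mm. A picture is of the moment at which its call begins: read the wrist's pose just before it.
- r.sign_off(): hands the job in; it is judged then, once.
Trained networks look in the newest picture that a camera, given by its name, has taken for a name from the list of things; names that differ only in an ending like _2 or _b are one class to them, and where a whole thing is asked for, a point or a joint stands for the part that bears it (a point fixed in the world has none). Each returns a list of dicts, best first, with "p" (0 to 1); they miss things now and then, are a little off and sometimes report something else, mostly with a low value. They report only what shows in the picture. A call takes as long as a camera call.
- r.boxes_of(camera, name): "xyz" ([x, y, z] in m, in world coordinates, good to about 4 mm: the middle of the surface that is visible of it).
The state is a dict: "time_s": time; "joint_pos": joint angles; "qd": joint speeds; "tau": joint torques, N m; "eef_pos": TCP position; "ee_rot": TCP orientation; "contact_force": force on the tool from outside, world axes, zero at the start; "wrist_torque": the same for the moment, N m; "grip_width": finger opening in m; "grip_force": force on a finger pad.
Only numpy, scipy, OpenCV 4.12 (cv2) and the standard library are available. Lean on these libraries where they do the work, as an engineer would, in place of code of your own. Each camera call takes 0.05 s, during which the arm holds its last target. There are 200 camera calls.

## Working session

There is one attempt and no reset: what is moved stays moved. The work goes in short steps, Python scripts to look and compute and a tool call to move; the robot and the scene stay as the last step left them, time stands still between calls to the robot, and variables do not carry over. Pictures are saved under pics/ and viewed, at most 10 in all, crops included, and the job is handed in when it is done.

Besides the shell and the picture viewer there is one more tool, called after "Emit:" as name(argument=value, ...) on one line, values as JSON. servo_tool: Moves the arm, as the interface text tells. Scaled input: -1 to 1 covers 0.03 m each way for a shift and 0.15 rad each way for a turn. Its arguments: {"type":"object","properties":{"deltas":{"type":"array","items":{"type":"object","properties":{"tx":{"type":"number"},"ty":{"type":"number"},"tz":{"type":"number"},"rx":{"type":"number"},"ry":{"type":"number"},"rz":{"type":"number"},"grip":{"type":"number"}}}},"newtons":{"type":"number"}},"required":["deltas"]}

```bash
mkdir -p pics; python3 - <<'E'
from plant import r
import cv2,numpy as np
fs=[]
for c in("scene","top"):
    f=r.grab_frame(c); cv2.imwrite(f"pics/{c}1.png",f["frame"][...,::-1])
    for n in("red_loop","red_keeper","red_paddle","yellow_loop","candle"):
        print(c,n,[(np.round(d["xyz"],3).tolist(),round(d["p"],2)) for d in r.boxes_of(c,n)][:4])
o=r.observe();print(o["time_s"],o["eef_pos"],o["ee_rot"],o["grip_width"])
E
```

```text
scene red_loop [([0.56, 0.217, 0.188], 0.52)]
scene red_keeper [([0.718, 0.192, 0.157], 0.87)]
scene red_paddle [([0.564, 0.22, 0.149], 0.7)]
scene yellow_loop [([0.505, -0.214, 0.199], 0.81)]
scene candle [([0.391, -0.03, 0.07], 0.68)]
top red_loop [([0.553, 0.216, 0.214], 0.65)]
top red_keeper [([0.702, 0.205, 0.153], 0.65)]
top red_paddle [([0.559, 0.219, 0.161], 0.66)]
top yellow_loop [([0.504, -0.213, 0.21], 0.64)]
top candle [([0.377, -0.017, 0.082], 0.55), ([0.505, -0.213, 0.213], 0.28)]
0.6 [0.2426953  0.62985631 0.2563768 ] [1.82880350e-01 9.83135177e-01 2.81716790e-05 4.15761242e-06] 0.08530639540152433
```

View pics/scene1.png

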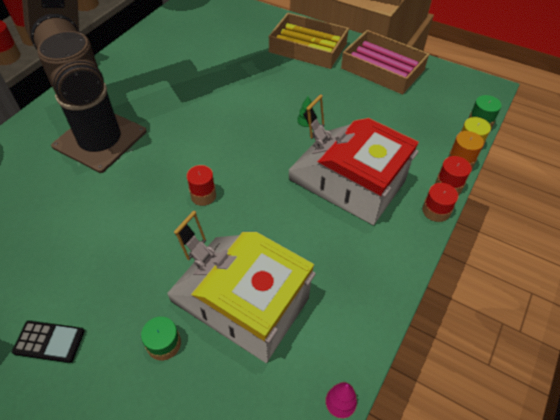

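View pics/top1.png

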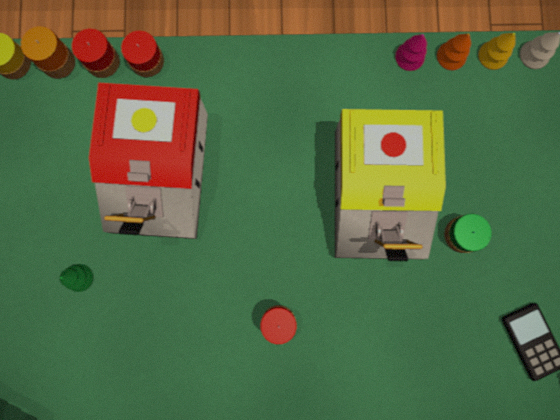

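The red box is at upper left in the top view: loop bar at about (124,218), keeper (140,170), paddle (128,228). The yellow box is at right and the candle at (278,325). The networks' keeper readings look too far back, so I'll check with depth.

```bash
cat > h.py <<'E'
from plant import r
import cv2,numpy as np
def cloud(c):
    f=r.grab_frame(c); z=f["z_map"]; v,u=np.mgrid[:420,:560]
    P=np.stack([(u-f["cx"])/f["fx"]*z,(v-f["cy"])/f["fy"]*z,z,np.ones_like(z)],-1)
    return f,P@np.linalg.inv(f["view"]).T[:,:3]
E
python3 - <<'E'
from h import *
f,W=cloud("top")
for u,v in [(140,163),(140,170),(139,177),(133,170),(148,170),(108,218),(124,218),(140,219),(128,228),(142,205),(96,187),(192,187),(110,180),(180,180),(100,90),(197,92),(105,232),(196,236)]:
    print((u,v),np.round(W[v,u],3))
im=cv2.resize(f["frame"][75:250,80:220,::-1],None,fx=3.4,fy=3.4,interpolation=cv2.INTER_CUBIC); cv2.imwrite("pics/topc.png",im)
E
```

```text
(140, 163) [0.654 0.211 0.154]
(140, 170) [0.644 0.213 0.144]
(139, 177) [0.63  0.212 0.154]
(133, 170) [0.644 0.225 0.145]
(148, 170) [0.643 0.199 0.147]
(108, 218) [0.554 0.243 0.216]
(124, 218) [0.554 0.219 0.213]
(140, 219) [0.551 0.193 0.218]
(128, 228) [0.542 0.223 0.176]
(142, 205) [0.588 0.217 0.113]
(96, 187) [0.622 0.299 0.109]
(192, 187) [0.619 0.129 0.11 ]
(110, 180) [0.631 0.269 0.128]
(180, 180) [0.627 0.147 0.133]
(100, 90) [0.787 0.284 0.146]
(197, 92) [0.779 0.115 0.15 ]
(105, 232) [0.552 0.316 0.   ]
(196, 236) [0.539 0.136 0.018]
```

View pics/topc.png

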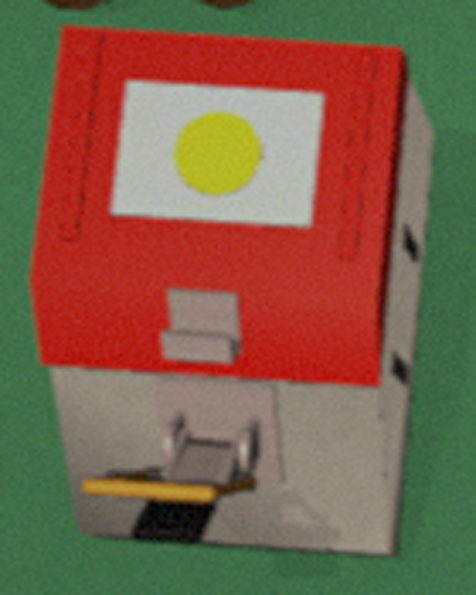

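Emit:
servo_tool(deltas=[{"tx": 0.55, "ty": -0.85, "tz": 0.2, "rz": 0.13, "grip": -1}, {"tx": 0.55, "ty": -0.85, "tz": 0.2, "rz": 0.13, "grip": -1}, {"tx": 0.55, "ty": -0.85, "rz": 0.13, "grip": -1}, {"tx": 0.55, "ty": -0.85, "rz": 0.13, "grip": -1}, {"tx": 0.55, "ty": -0.85, "rz": 0.13, "grip": -1}, {"tx": 0.55, "ty": -0.85, "rz": 0.13, "grip": -1}, {"tx": 0.55, "ty": -0.85, "rz": 0.13, "grip": -1}, {"tx": 0.55, "ty": -0.85, "rz": 0.13, "grip": -1}])

```text
validation failed for argument at $.de...
```

Emit:
servo_tool(deltas=[{"tx": 0.55, "ty": -0.85, "rz": 0.13, "grip": -1}, {"tx": 0.55, "ty": -0.85, "rz": 0.13, "grip": -1}, {"tx": 0.55, "ty": -0.85, "rz": 0.13, "grip": -1}, {"tx": 0.5, "ty": -0.85, "rz": 0.13, "grip": -1}, {"tx": 0.5, "ty": -0.85, "rz": 0.13, "grip": -1}, {"tx": 0.5, "ty": -0.85, "rz": 0.13, "grip": -1}, {"tx": 0.3, "ty": -0.85, "rz": 0.13, "grip": -1}, {"rz": 0.13, "grip": -1}])

```text
validation failed for argument at $.de...
```

Emit:
servo_tool(deltas=[{"tx": 0.55, "ty": -0.85, "tz": 0.2, "rx": 0, "ry": 0, "rz": 0.13, "grip": -1}])

```text
time_s: 0.75
eef_pos: [0.2576, 0.6053, 0.2612]
ee_rot: [0.171, 0.985, -0.0, -0.001]
contact_force: [0.5, 0.5, 1.0]
grip_width: 0.0732
grip_force: 0.0
```

Emit:
servo_tool(deltas=[{"tx": 0.55, "ty": -0.85, "tz": 0.2, "rx": 0, "ry": 0, "rz": 0.13, "grip": -1}, {"tx": 0.55, "ty": -0.85, "tz": 0, "rx": 0, "ry": 0, "rz": 0.13, "grip": -1}, {"tx": 0.55, "ty": -0.85, "tz": 0, "rx": 0, "ry": 0, "rz": 0.13, "grip": -1}, {"tx": 0.55, "ty": -0.85, "tz": 0, "rx": 0, "ry": 0, "rz": 0.13, "grip": -1}, {"tx": 0.55, "ty": -0.85, "tz": 0, "rx": 0, "ry": 0, "rz": 0.13, "grip": -1}, {"tx": 0.55, "ty": -0.85, "tz": 0, "rx": 0, "ry": 0, "rz": 0.13, "grip": -1}, {"tx": 0.55, "ty": -0.85, "tz": 0, "rx": 0, "ry": 0, "rz": 0.13, "grip": -1}, {"tx": 0.55, "ty": -0.85, "tz": 0, "rx": 0, "ry": 0, "rz": 0.13, "grip": -1}])

```text
time_s: 1.55
eef_pos: [0.3917, 0.3993, 0.2686]
ee_rot: [0.096, 0.995, 0.0, 0.0]
contact_force: [-0.3, 0.5, 0.1]
grip_width: -0.0
grip_force: 0.0
```

Emit:
servo_tool(deltas=[{"tx": 0.55, "ty": -0.85, "tz": 0, "rx": 0, "ry": 0, "rz": 0.13, "grip": -1}, {"tx": 0.55, "ty": -0.85, "tz": 0, "rx": 0, "ry": 0, "rz": 0.13, "grip": -1}, {"tx": 0.55, "ty": -0.85, "tz": 0, "rx": 0, "ry": 0, "rz": 0.13, "grip": -1}, {"tx": 0.5, "ty": -0.85, "tz": 0, "rx": 0, "ry": 0, "rz": 0.13, "grip": -1}, {"tx": 0.5, "ty": -0.85, "tz": 0, "rx": 0, "ry": 0, "rz": 0.13, "grip": -1}, {"tx": 0.5, "ty": -0.85, "tz": 0, "rx": 0, "ry": 0, "rz": 0.13, "grip": -1}, {"tx": 0.3, "ty": -0.85, "tz": 0, "rx": 0, "ry": 0, "rz": 0.13, "grip": -1}, {"tx": 0, "ty": 0, "tz": 0, "rx": 0, "ry": 0, "rz": 0, "grip": -1}])

```text
time_s: 2.35
eef_pos: [0.4958, 0.2195, 0.2685]
ee_rot: [0.03, 1.0, -0.0, 0.0]
contact_force: [-0.8, 0.1, 0.4]
grip_width: -0.0003
grip_force: 0.0
```

```bash
python3 - <<'E'
from h import *
print(r.tip_extent); o=r.observe();print(o["time_s"],o["eef_pos"],o["ee_rot"],o["grip_width"],o["contact_force"])
f,W=cloud("scene")
im=cv2.resize(f["frame"][60:230,250:430,::-1],None,fx=3.3,fy=3.3,interpolation=cv2.INTER_CUBIC); cv2.imwrite("pics/s2.png",im)
for n in("red_loop","red_paddle"): print(n,[(np.round(d["xyz"],3),round(d["p"],2)) for d in r.boxes_of("scene",n)])
E
```

```text
0.025
2.35 [0.49576008 0.2194958  0.26851918] [ 2.96787872e-02  9.99559370e-01 -3.40561157e-04  3.45433330e-04] -0.0003446939457301368 [-0.75782928  0.10054863  0.36625102]
red_loop [(array([0.56 , 0.218, 0.189]), 0.63)]
red_paddle [(array([0.565, 0.218, 0.15 ]), 0.79)]
```

View pics/s2.png

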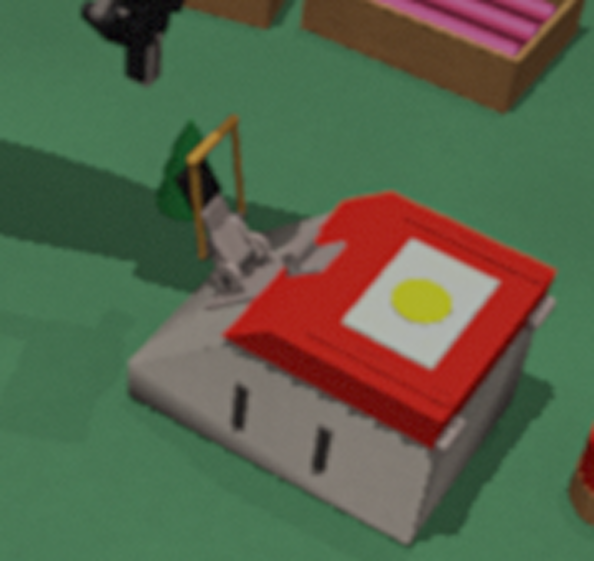

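The gripper is at crop (150,50), in front of the loop bar (215,138). The way is clear, so I'll lower and push.

Emit:
servo_tool(deltas=[{"tx": 0, "ty": 0, "tz": -0.7, "rx": 0, "ry": 0, "rz": 0, "grip": -1}, {"tx": 0, "ty": 0, "tz": -0.7, "rx": 0, "ry": 0, "rz": 0, "grip": -1}, {"tx": 0.7, "ty": 0, "tz": 0, "rx": 0, "ry": 0, "rz": 0, "grip": -1}, {"tx": 0.5, "ty": 0, "tz": 0, "rx": 0, "ry": 0, "rz": 0, "grip": -1}, {"tx": 0.4, "ty": 0, "tz": 0, "rx": 0, "ry": 0, "rz": 0, "grip": -1}, {"tx": 0.4, "ty": 0, "tz": 0, "rx": 0, "ry": 0, "rz": 0, "grip": -1}, {"tx": 0.4, "ty": 0, "tz": 0, "rx": 0, "ry": 0, "rz": 0, "grip": -1}])

```text
time_s: 3.2
eef_pos: [0.5672, 0.2225, 0.2265]
ee_rot: [0.027, 1.0, 0.0, 0.0]
contact_force: [-0.8, -0.0, -0.1]
grip_width: -0.0
grip_force: 0.0
```

Emit:
servo_tool(deltas=[{"tx": 0.4, "ty": 0, "tz": 0, "rx": 0, "ry": 0, "rz": 0, "grip": -1}, {"tx": 0.4, "ty": 0, "tz": 0, "rx": 0, "ry": 0, "rz": 0, "grip": -1}, {"tx": 0.4, "ty": 0, "tz": 0, "rx": 0, "ry": 0, "rz": 0, "grip": -1}, {"tx": 0, "ty": 0, "tz": 0, "rx": 0, "ry": 0, "rz": 0, "grip": -1}])

```text
time_s: 3.6
eef_pos: [0.6042, 0.2216, 0.2263]
ee_rot: [0.028, 1.0, 0.0, 0.0]
contact_force: [-0.1, -1.0, 0.2]
grip_width: 0.0001
grip_force: 0.0
```

```bash
python3 - <<'E'
from h import *
f,W=cloud("scene")
im=cv2.resize(f["frame"][60:230,250:430,::-1],None,fx=3.3,fy=3.3,interpolation=cv2.INTER_CUBIC); cv2.imwrite("pics/s3.png",im)
for n in("red_loop","red_paddle"): print(n,[(np.round(d["xyz"],3),round(d["p"],2)) for d in r.boxes_of("scene",n)])
E
```

```text
red_loop [(array([0.623, 0.206, 0.146]), 0.62)]
red_paddle [(array([0.575, 0.217, 0.147]), 0.63)]
```

View pics/s3.png

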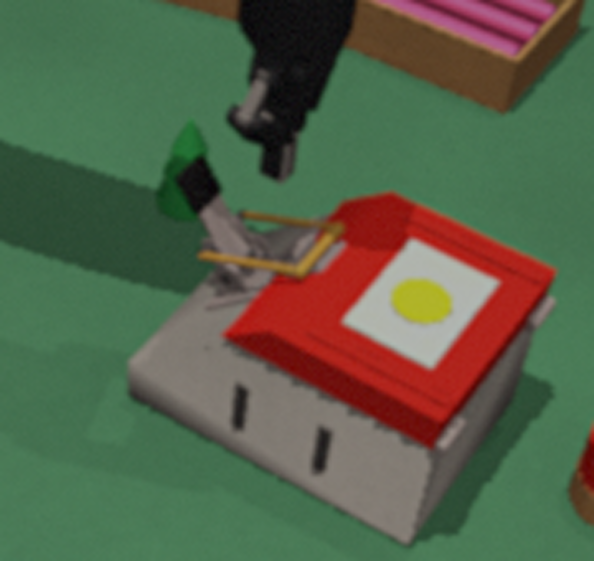

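The loop's crossbar now lies behind the hook at crop (325,250), and the lever is still up. Next I'll go back over the paddle and press.

Emit:
servo_tool(deltas=[{"tx": -0.6, "ty": 0, "tz": 0, "rx": 0, "ry": 0, "rz": 0, "grip": -1}, {"tx": -0.7, "ty": -0.05, "tz": 0, "rx": 0, "ry": 0, "rz": 0, "grip": -1}, {"tx": -0.6, "ty": -0.05, "tz": 0, "rx": 0, "ry": 0, "rz": 0, "grip": -1}, {"tx": 0, "ty": 0, "tz": -0.4, "rx": 0, "ry": 0, "rz": 0, "grip": -1}, {"tx": 0, "ty": 0, "tz": -0.4, "rx": 0, "ry": 0, "rz": 0, "grip": -1}, {"tx": 0, "ty": 0, "tz": -0.4, "rx": 0, "ry": 0, "rz": 0, "grip": -1}, {"tx": 0, "ty": 0, "tz": -0.3, "rx": 0, "ry": 0, "rz": 0, "grip": -1}])

```text
time_s: 4.45
eef_pos: [0.5457, 0.2187, 0.1794]
ee_rot: [0.028, 1.0, -0.0, -0.001]
contact_force: [-0.2, 0.4, 1.2]
grip_width: -0.0001
grip_force: 0.4
```

Emit:
servo_tool(deltas=[{"tx": 0, "ty": 0, "tz": -0.35, "rx": 0, "ry": 0, "rz": 0, "grip": -1}, {"tx": 0, "ty": 0, "tz": -0.35, "rx": 0, "ry": 0, "rz": 0, "grip": -1}, {"tx": 0, "ty": 0, "tz": -0.35, "rx": 0, "ry": 0, "rz": 0, "grip": -1}])

```text
time_s: 4.75
eef_pos: [0.5459, 0.2188, 0.1489]
ee_rot: [0.028, 1.0, 0.0, 0.0]
contact_force: [0.5, 0.4, 1.4]
grip_width: 0.0001
grip_force: 0.9
```

Emit:
servo_tool(deltas=[{"tx": 0, "ty": 0, "tz": -0.35, "rx": 0, "ry": 0, "rz": 0, "grip": -1}, {"tx": 0, "ty": 0, "tz": -0.35, "rx": 0, "ry": 0, "rz": 0, "grip": -1}, {"tx": 0, "ty": 0, "tz": -0.35, "rx": 0, "ry": 0, "rz": 0, "grip": -1}])

```text
time_s: 5.05
eef_pos: [0.5466, 0.219, 0.1188]
ee_rot: [0.028, 1.0, 0.0, 0.001]
contact_force: [0.4, -1.0, 1.9]
grip_width: 0.0001
grip_force: 0.3
```

Emit:
servo_tool(deltas=[{"tx": 0, "ty": 0, "tz": -0.2, "rx": 0, "ry": 0, "rz": 0, "grip": -1}, {"tx": 0, "ty": 0, "tz": -0.2, "rx": 0, "ry": 0, "rz": 0, "grip": -1}])

```text
time_s: 5.25
eef_pos: [0.5451, 0.2188, 0.1051]
ee_rot: [0.028, 1.0, -0.0, -0.001]
contact_force: [-0.6, 0.5, 1.0]
grip_width: 0.0001
grip_force: 0.5
```

```bash
python3 - <<'E'
from h import *
f,W=cloud("scene")
im=cv2.resize(f["frame"][60:230,250:430,::-1],None,fx=3.3,fy=3.3,interpolation=cv2.INTER_CUBIC); cv2.imwrite("pics/s4.png",im)
for n in("red_loop","red_paddle"): print(n,[(np.round(d["xyz"],3),round(d["p"],2)) for d in r.boxes_of("scene",n)])
E
```

```text
red_loop [(array([0.627, 0.191, 0.136]), 0.55)]
red_paddle [(array([0.589, 0.21 , 0.114]), 0.86)]
```

View pics/s4.png

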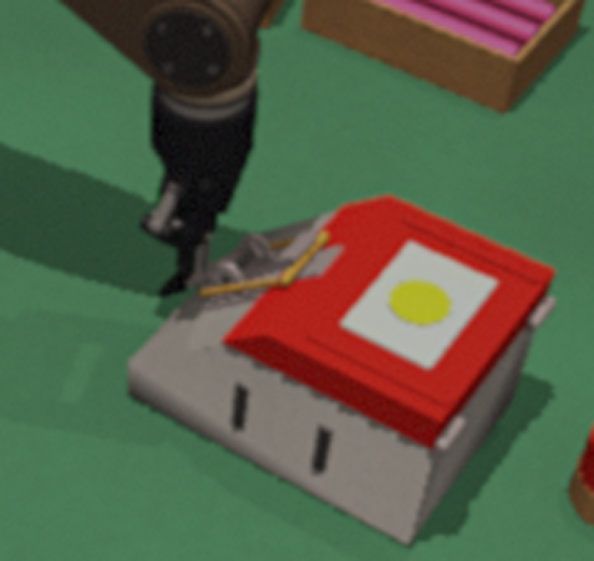

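The loop is hooked at crop (305,265) and the lever is nearly down under the fingers. I'll keep pressing until the force rises.

Emit:
servo_tool(deltas=[{"tx": 0, "ty": 0, "tz": -0.15, "rx": 0, "ry": 0, "rz": 0, "grip": -1}, {"tx": 0, "ty": 0, "tz": -0.1, "rx": 0, "ry": 0, "rz": 0, "grip": -1}])

```text
time_s: 5.6
eef_pos: [0.5462, 0.2191, 0.1048]
ee_rot: [0.028, 1.0, -0.001, -0.001]
contact_force: [-17.1, -4.5, 39.0]
grip_width: 0.0001
grip_force: 20.2
```

Emit:
servo_tool(deltas=[{"tx": 0, "ty": 0, "tz": -0.1, "rx": 0, "ry": 0, "rz": 0, "grip": -1}, {"tx": 0, "ty": 0, "tz": 0, "rx": 0, "ry": 0, "rz": 0, "grip": -1}])

```text
time_s: 5.8
eef_pos: [0.5462, 0.2191, 0.1048]
ee_rot: [0.027, 1.0, -0.001, -0.002]
contact_force: [-20.6, -5.7, 40.1]
grip_width: -0.0001
grip_force: 21.5
```

It's firmly on the stop. Retreat and check.

Emit:
servo_tool(deltas=[{"tx": 0, "ty": 0, "tz": 0.5, "rx": 0, "ry": 0, "rz": 0, "grip": -1}, {"tx": -0.2, "ty": 0, "tz": 0.8, "rx": 0, "ry": 0, "rz": 0, "grip": -1}, {"tx": -0.3, "ty": 0, "tz": 1, "rx": 0, "ry": 0, "rz": 0, "grip": -1}, {"tx": -0.3, "ty": 0.5, "tz": 1, "rx": 0, "ry": 0, "rz": 0, "grip": -1}, {"tx": -0.3, "ty": 0.8, "tz": 1, "rx": 0, "ry": 0, "rz": 0, "grip": -1}, {"tx": -0.3, "ty": 1, "tz": 0.5, "rx": 0, "ry": 0, "rz": 0, "grip": -1}, {"tx": -0.3, "ty": 1, "tz": 0, "rx": 0, "ry": 0, "rz": 0, "grip": -1}, {"tx": 0, "ty": 1, "tz": 0, "rx": 0, "ry": 0, "rz": 0, "grip": -1}])

```text
time_s: 6.6
eef_pos: [0.4941, 0.3492, 0.241]
ee_rot: [0.028, 1.0, 0.001, 0.001]
contact_force: [-0.1, -0.4, -0.4]
grip_width: -0.0002
grip_force: 0.0
```

```bash
python3 - <<'E'
from h import *
f,W=cloud("scene")
im=cv2.resize(f["frame"][60:230,250:430,::-1],None,fx=3.3,fy=3.3,interpolation=cv2.INTER_CUBIC); cv2.imwrite("pics/s5.png",im)
for n in("red_loop","red_paddle","yellow_loop"): print(n,[(np.round(d["xyz"],3),round(d["p"],2)) for d in r.boxes_of("scene",n)])
E
```

```text
red_loop [(array([0.624, 0.194, 0.134]), 0.58)]
red_paddle []
yellow_loop [(array([ 0.507, -0.215,  0.197]), 0.69)]
```

View pics/s5.png

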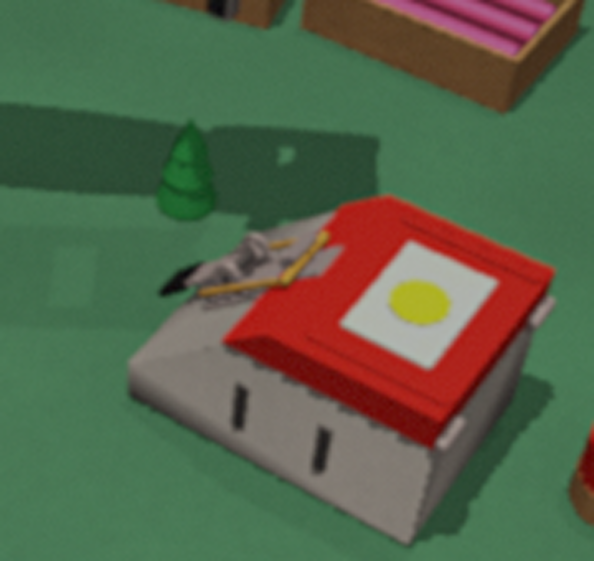

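```bash
python3 - <<'E'
from h import *
f,W=cloud("top")
m=(f["frame"].max(-1)<45)
q=m&(abs(W[...,0]-.545)<.04)&(abs(W[...,1]-.218)<.03)&(W[...,2]>.02)
P=W[q];print(len(P),P.mean(0).round(3),P.min(0).round(3),P.max(0).round(3)); 
A=np.polyfit(P[:,0],P[:,2],1);print("slope deg",np.degrees(np.arctan(A[0])),np.polyval(A,.545))
for n in("red_loop","red_paddle","candle"): print(n,[(np.round(d["xyz"],3),round(d["p"],2)) for d in r.boxes_of("top",n)])
cv2.imwrite("pics/t6.png",cv2.resize(f["frame"][75:250,80:220,::-1],None,fx=3.4,fy=3.4,interpolation=cv2.INTER_CUBIC))
E
```

```text
218 [0.534 0.221 0.064] [0.523 0.205 0.052] [0.546 0.238 0.077]
slope deg 42.33671455745949 0.07427786900409111
red_loop [(array([0.612, 0.197, 0.127]), 0.84)]
red_paddle [(array([0.572, 0.22 , 0.098]), 0.63)]
candle [(array([ 0.378, -0.016,  0.083]), 0.6)]
```

View pics/t6.png

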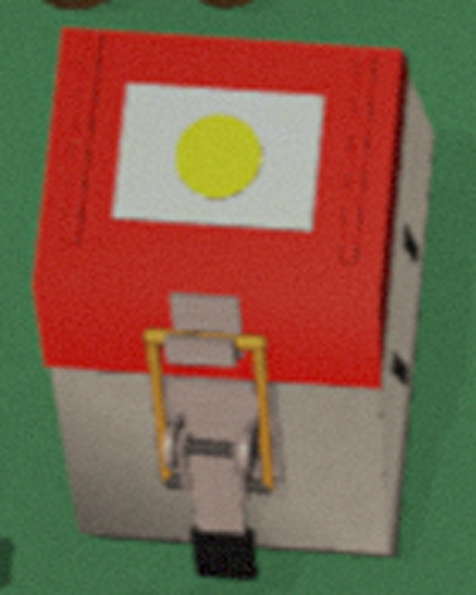

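The lever slopes down at 42–44° (paddle at crop (222,553)), the loop bar sits in the hook at (205,340), and the candle and the yellow latch have not moved. I'm handing in.

```bash
python3 -c "
from plant import r
print(r.sign_off())"
```

```text
the job is handed in; nothing more can be done
None
```

The red box appears latched and the job is handed in at about 7 s: the loop sits in the hook, the lever is pressed to its stop (sloping about 42°), and the yellow latch and candle have not moved; I did not measure the lid angle itself, and the sign-off gave no verdict.

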